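Tuck the chip-guard strip under the lapped plate of the drilling bed and hold it down

TASK

Pick up the aluminium chip-guard strip by its orange rib and tuck its wide side's long edge about 20 mm under the hinged blue guard plate on the drilling bed, square to the plate and centred on it, without lifting the plate. Press the strip down firmly so it lies flat on the bed, and finish like that: still gripping the rib and still pressing, not letting go. Leave everything else where it is.

Things in the scene. Friction and masses are not known exactly. Their poses are not given: they have to be found in the camera images.
- strip: Loose strip, 0.1-0.25 kg: aluminium plate 90 (x) x 150 (y) x 4 mm with an upright orange rib 10 (x) x 70 (y) mm, its top 44 mm above the underside. Origin: underside, below the rib's middle. The plate reaches 58 mm to its +x (wide side: this far edge is tucked), 32 mm to -x. Lies flat on the table, +x away from the robot within 0.6 rad, left or right of the bed.
- edge_left (a point): Left (+y) corner of the strip's edge to tuck: 58 mm ahead of the strip's origin, 73 mm to +y, at mid-thickness (2 mm above the underside).
- edge_right (a point): Right (-y) corner of the same edge: 58 mm ahead, 73 mm to -y, 2 mm above the underside.
- bed: Fixed dark steel slab 220 (x) x 300 (y) x 18 mm. Origin: centre of its underside, on the table. +x (the way the strip goes in) points away from the robot within 0.2 rad. The hinged blue plate, yellow front line, begins 20 mm ahead of the origin; the bed before it is free. A fixed block 55 mm ahead stops the strip; fixed parts behind rise 24 mm above the bed; corner screws 5 mm.
- lap_edge (a point): Middle of the lower front edge of the hinged blue plate: 20 mm ahead of the bed's origin, 26 mm above the table, 8 mm above the bed's top. The 4 mm strip goes into this 8 mm gap.
- lap (a joint): Hinge angle of the blue guard plate (rad): 0 = lying in place, positive = lifted. 200 mm wide (y), 65 mm from hinge to front edge, 3 mm thick; hinged along y at its far side. Light: about 2 N upward at its front edge lifts it; it falls back.
- casting_a: Bystander: round aluminium casting, 50 mm across, 26 mm high, standing on the bed's left (+y) end, about 120 mm from the bed's centre line. Origin at its underside.
- casting_b: Bystander: the same kind of casting, on the table at the back.
- oil: Bystander: yellow oil bottle, 60 mm across, 170 mm high, left side of the table.
- jar: Bystander: amber jar, 66 mm across, 90 mm high, left side.
- wrench: Bystander: steel wrench lying on the right side.
- brush: Bystander: brush lying at the back.
Mind the look-alikes: they are no part of the job. Of the things that look like the strip, take the one that is farthest to the robot's left at the start.

How it is judged:
By the outcome, as a careful person would: the job done as asked, in the order asked, and still so for the second after the job is handed in, while the arm keeps its last pose, push and grip.
It also fails if it takes over 38 s, if anything falls off the work surface, if the arm or the gripper's body presses on something with over 40 N, if the wrist force passes 120 N, or if a joint passes its speed limit or range.

ROBOT

A 6-joint arm with a two-finger parallel gripper is mounted at the origin on the work surface. World frame = base frame: x ahead of the robot, y to its left, z up, the work surface at z = 0. Lengths are in m, angles in rad, forces in N, time in s.
With the tool pointing down it reaches from about 0.35 to 0.775 m from the base axis. Payload 7.3 kg.
Tool frame: the origin (TCP) lies at the very end of the fingers, on their centre line; the grasp point (between the pads) lies 19 mm behind it; z points along the fingers, y is the line along which they close (so a half turn about z gives the same grasp; the last joint's range is limited). The gripper opens to 92 mm and grips with 3 to 60 N. Pads are 19 mm wide; open, the fingers measure 130 mm over their backs; the gripper's body (75 mm by 190 mm) begins 47 mm behind the grasp point.
Start: joints at [1.024, 0.342, 1.524, -0, 1.275, -0.146], TCP at [0.205, 0.483, 0.227] pointing down, gripper open.
Joint ranges: [-2.53, 2.53], [-0.77, 2.02], [0.04, 2.7], [-1, 4.14], [0.28, 2.66], [-3.11, 3.11]. Speed limits (rad/s): [2.57, 2.57, 3.14, 3.14, 3.14, 3.14].

INTERFACE

Orientations are given as [roll, pitch, yaw] about the fixed x, y, z axes, in that order (R = Rz(yaw) Ry(pitch) Rx(roll)).
In Python, from cell import * gives the robot as it stands.
- The arm moves only by the tool step_arm, never from a script. Its argument "commands" is a list of rows, each a list of 7 numbers: the opening, from 0 (shut) to 1 (fully open), then the shift along the world's x, y, z in cm, then the turn, a rotation vector about the world's x, y, z in rad. A call has 1 to 5 rows; each row is the pose to reach, as a shift and turn from the pose commanded when the call began; what a row does not reach only later rows make up. A row lasts 1/12 s, in which the tool goes at most 41.7 mm and 7.16 degrees, less where a joint would pass 70% of its speed; a pose out of reach is approached as far as the arm can. A call with a gripper value outside its range is refused whole. The fingers move at their own pace and stop on an object; "grip_force" is the grip in N (left out, the last holds). Time passes only in rows, so rows that repeat a pose let the fingers close. It gives the time, the measured TCP pose, the force, the opening and the grip force at its end, in the units of the state.
- observe(): the state, without advancing time (a new reading comes with each control period).
- read_camera(name): name is "scene" or "top"; returns the picture (400x640x3 uint8, red, green, blue); there is no depth.
- camera_model(name): a dict with "vfov" (degrees; the focal length in pixels is half the picture's height over the tangent of half this angle, whatever the lens; pixels are square), "cx", "cy" (the principal point, pixels), "world_to_cam" (4x4, takes a point from world to camera coordinates). Camera axes: x right, y up, looking along -z (the intrinsics and any distortion apply to the point x, -y, -z); pixel columns grow to the right and rows downward; lengths in m; the calibration is good to about 2 mm. A picture is of the moment at which its call begins. camera_model takes no time and is no camera call.
- hand_in(): hands the job in; it is judged then, once.
The state is a dict: "time": time; "qpos": joint angles; "qvel": joint speeds; "joint_efforts": joint torques, N m; "tool_pos": TCP position; "tool_rot": TCP orientation; "contact_force": force on the tool from outside, world axes, zero at the start; "torque": the same for the moment, N m; "opening": finger opening in m; "grip_force": force on a finger pad.
Only numpy, scipy, OpenCV 4.12 (cv2) and the standard library are available. Lean on these libraries where they do the work, as an engineer would, in place of code of your own. Each camera call takes 0.05 s, during which the arm holds its last target. There are 200 camera calls.

## Working session

There is one attempt and no reset: what is moved stays moved. The work goes in short steps, Python scripts to look and compute and a tool call to move; the robot and the scene stay as the last step left them, time stands still between calls to the robot, and variables do not carry over. Pictures are saved under pics/ and viewed, at most 10 in all, crops included, and the job is handed in when it is done.

Besides the shell and the picture viewer there is one more tool, called after "Call:" by a JSON object that holds its "op" and its "data". step_arm: Moves the arm, as the interface text tells. Its arguments: {"type":"object","properties":{"commands":{"type":"array"},"grip_force":{"type":"number"}},"required":["commands"]}

```bash
mkdir -p pics
python3 - <<'E'
from cell import *
import cv2
for n in("scene","top"):
    im=read_camera(n); cv2.imwrite(f"pics/{n}0.png",im[:,:,::-1]); print(n,camera_model(n))
s=observe(); print(s)
E
```

```text
scene {'vfov': 47.727254117657886, 'cx': 316.7122997064217, 'cy': 201.09840387537392, 'world_to_cam': array([[ 0.7009405 ,  0.71298604, -0.01825688, -0.3922178 ],
       [-0.45243456,  0.46428766,  0.76140655,  0.20697667],
       [ 0.55134869, -0.52544065,  0.64801755, -1.92969088],
       [ 0.        ,  0.        ,  0.        ,  1.        ]])}
top {'vfov': 42.33757167397215, 'cx': 324.05948481406693, 'cy': 208.33086394571257, 'world_to_cam': array([[-0.01860034, -0.99975454, -0.01203667,  0.00340634],
       [ 0.98176945, -0.02054077,  0.18896248, -0.54736091],
       [-0.18916335, -0.00830247,  0.98191053, -1.79757191],
       [ 0.        ,  0.        ,  0.        ,  1.        ]])}
{'time': 0.1, 'qpos': array([ 1.02400005e+00,  3.42656943e-01,  1.52490022e+00, -2.01399273e-05,
        1.27540310e+00, -1.45998597e-01]), 'qvel': array([-1.26857315e-04, -5.77618121e-05, -1.26351723e-03, -1.84812822e-03,
       -1.89211526e-03, -8.32838123e-04]), 'joint_efforts': array([ 1.55096455e-03, -4.32004952e+01, -2.44695264e+01,  7.18668918e-02,
        5.25933481e-02, -1.52451321e-05]), 'tool_pos': array([0.20462807, 0.48309355, 0.22611986]), 'tool_rot': array([-3.14023679e+00, -1.79905419e-04,  2.74080073e+00]), 'contact_force': array([-0.0782996 , -0.45637179, -0.19579129]), 'torque': array([ 0.04012822, -0.0217669 ,  0.04368383]), 'grip_force': 0.0, 'opening': 0.0919173121712164}
```

View pics/top0.png

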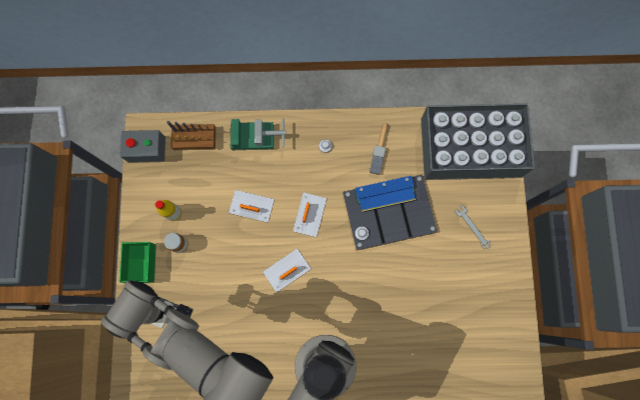

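View pics/scene0.png

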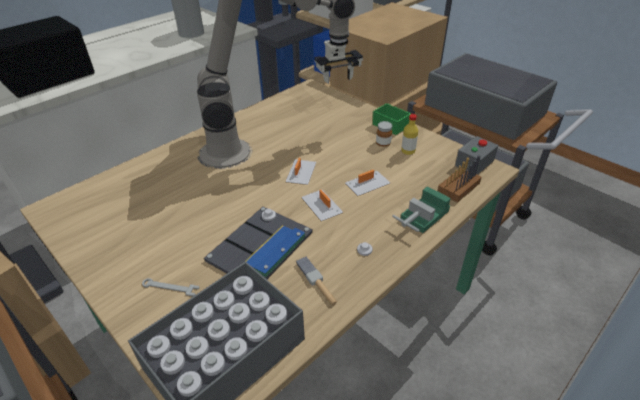

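Top view: the candidates that look like the strip are A (251,206), B (310,214) and C (287,270). A is farthest to the robot's left (smallest column), and its long side runs along y as described. The bed is at (390,212) with the blue plate at (388,193) and casting_a on it at (362,233). I'll confirm in a crop and measure.

```bash
cat > h.py <<'E'
from cell import *
import numpy as np, cv2
def ray(n,uv,z):
    m=camera_model(n);T=np.array(m["world_to_cam"]);f=200/np.tan(np.radians(m["vfov"]/2))
    uv=np.atleast_2d(np.array(uv,float));d=np.c_[(uv[:,0]-m["cx"])/f,-(uv[:,1]-m["cy"])/f,-np.ones(len(uv))]
    R=T[:3,:3];c=-R.T@T[:3,3];w=d@R
    return c+w*((z-c[2])/w[:,2])[:,None]
def proj(n,p):
    m=camera_model(n);T=np.array(m["world_to_cam"]);f=200/np.tan(np.radians(m["vfov"]/2))
    q=np.atleast_2d(p)@T[:3,:3].T+T[:3,3]
    return np.c_[m["cx"]-f*q[:,0]/q[:,2],m["cy"]+f*q[:,1]/q[:,2]]
def mask(im,lo,hi,box):
    h=cv2.cvtColor(im,cv2.COLOR_RGB2HSV);k=cv2.inRange(h,np.array(lo),np.array(hi));o=np.zeros_like(k);x0,y0,x1,y1=box
    o[y0:y1,x0:x1]=k[y0:y1,x0:x1];return o
def rect(k,n,z):
    """largest blob -> ground-plane min-area rectangle: centre, sides, angle of long side"""
    c=max(cv2.findContours(k,cv2.RETR_EXTERNAL,cv2.CHAIN_APPROX_NONE)[0],key=cv2.contourArea)[:,0]
    p=ray(n,c,z)[:,:2];r=cv2.minAreaRect((p*1000).astype(np.float32));b=cv2.boxPoints(r)
    e=b[1]-b[0];g=b[2]-b[1];L=e if np.hypot(*e)>np.hypot(*g) else g
    return np.round(r[0],1),np.round(sorted(r[1]),1),np.round(np.arctan2(L[1],L[0]),3),np.round(proj(n,np.c_[b/1000,[z]*4]),1)
E
python3 - <<'E'
from h import *
im=cv2.imread("pics/top0.png")[:,:,::-1].copy();sc=cv2.imread("pics/scene0.png")[:,:,::-1].copy()
b=(225,185,280,230)
print("plate",rect(mask(im,(0,0,150),(179,60,255),b),"top",.004))
print("rib top",rect(mask(im,(5,150,120),(20,255,255),b),"top",.044))
print("rib scene",rect(mask(sc,(3,150,120),(20,255,255),(340,165,395,195)),"scene",.03))
b=(335,165,445,255)
print("blue",rect(mask(im,(95,140,60),(125,255,255),b),"top",.029))
print("bed",rect(mask(im,(0,0,0),(179,255,110),b),"top",.018))
print("blue sc",rect(mask(sc,(95,140,60),(125,255,255),(245,215,320,280)),"scene",.029))
a=cv2.resize(im[180:300,220:345],None,fx=3.2,fy=3.2,interpolation=2)
c=cv2.resize(im[165:260,335:445],None,fx=4,fy=4,interpolation=2)
o=np.zeros((400,850,3),np.uint8);o[:a.shape[0],:a.shape[1]]=a;o[:380,405:845]=c
cv2.imwrite("pics/crop1.png",o[:,:800+45,::-1][:,:800])
E
```

```text
plate (array([572.7, 262.1]), array([ 92. , 152.8]), np.float32(1.308), array([[267.7, 222.4],
       [274.2, 198.5],
       [234.5, 188.9],
       [227.7, 212.6]]))
rib top (array([557.5, 262.7]), array([10.6, 69.1]), np.float32(1.303), array([[257.9, 211.2],
       [258.7, 208.4],
       [240.3, 203.8],
       [239.5, 206.6]]))
rib scene (array([562.4, 263.4]), array([38.1, 83.2]), np.float32(1.342), array([[354.2, 176.7],
       [360. , 181.9],
       [377.6, 174.7],
       [371.7, 169.7]]))
blue (array([ 606.2, -232.3]), array([ 83.5, 212.6]), np.float32(-1.371), array([[359.8, 209.7],
       [416.7, 197.1],
       [411. , 175.4],
       [354.5, 187.8]]))
bed (array([ 560.8, -285.3]), array([253., 389.]), np.float32(-1.368), array([[356.4, 250.4],
       [461.2, 226.7],
       [442.8, 160.8],
       [340.5, 183.5]]))
blue sc (array([ 602.8, -226.3]), array([ 77.3, 210.5]), np.float32(-1.354), array([[285.5, 223.8],
       [245.7, 263.1],
       [265.3, 273.3],
       [304.2, 232.2]]))
```

View pics/crop1.png

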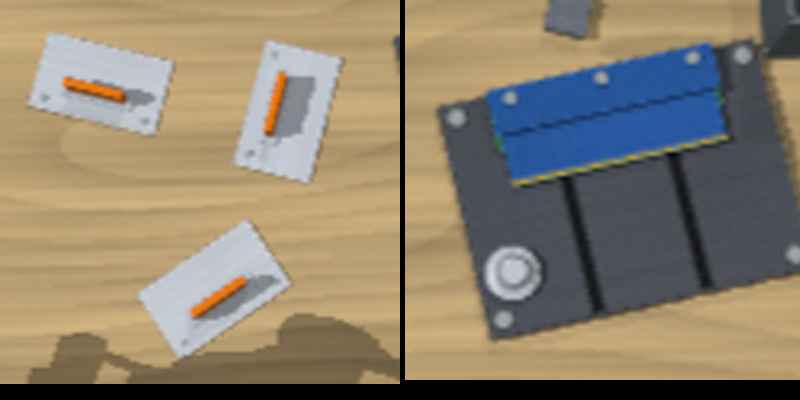

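Crop: A (left, rib near its robot-side long edge, yaw about -0.27) is the strip. B lies crosswise and is further right. C is closer and also further right. The bed shows the yellow line from (362,211) to (416,199). I'll refine the lap line and the bed edges now.

Run:
```python
from h import *
im=cv2.imread("pics/top0.png")[:,:,::-1].copy();sc=cv2.imread("pics/scene0.png")[:,:,::-1].copy()
for n,i,b in (("top",im,(358,194,420,214)),("scene",sc,(240,215,300,280))):
    k=mask(i,(18,110,80),(36,255,255),b)
    if n=="top":
        bl=cv2.dilate(mask(i,(95,140,60),(125,255,255),b),np.ones((5,5),np.uint8));k&=bl
    else:
        bl=cv2.dilate(mask(i,(95,140,60),(125,255,255),b),np.ones((5,5),np.uint8));k&=bl
    v,u=np.nonzero(k);p=ray(n,np.c_[u,v],.028)[:,:2]*1000
    l=cv2.fitLine(p.astype(np.float32),cv2.DIST_HUBER,0,.01,.01).ravel();t=(p-l[2:])@l[:2]
    e=[l[2:]+l[:2]*t.min(),l[2:]+l[:2]*t.max()]
    print(n,len(u),"ends",e,"mid",sum(e)/2,"len",np.ptp(t),"yaw",np.arctan(-l[0]/l[1]))
# bed
h=cv2.cvtColor(im,cv2.COLOR_RGB2HSV);k=mask(im,(95,0,0),(179,255,140),(340,172,442,253))
k=cv2.morphologyEx(k,cv2.MORPH_OPEN,np.ones((3,3),np.uint8))
print("bed",rect(k,"top",.018))
```

```text
top 22 ends [array([ 542.12582994, -148.32521195]), array([ 580.11297838, -338.18214306])] mid [ 561.11940416 -243.25367751] len 193.6199322633385 yaw 0.19747537Traceback (most recent call last):
  File "<stdin>", line 10, in <module>
cv2.error: OpenCV(4.12.0) /io/opencv/modules/imgproc/src/linefit.cpp:50: error: (-215:Assertion failed) count > 0 in function 'fitLine2D_wods'
```

Call:
{"op": "step_arm", "data": {"commands": [[1,4,-2,0,0,0,-0.125],[1,8,-4.5,0,0,0,-0.25],[1,11.5,-7,0,0,0,-0.37],[1,15,-9,0,0,0,-0.5],[1,18,-11,0,0,0,-0.6]]}}

```text
time: 0.52
tool_pos: [0.3836, 0.3737, 0.2265]
tool_rot: [-3.141, -0.0, 2.135]
contact_force: [1.3, 1.5, -0.7]
opening: 0.0917
grip_force: 0.0
```

Call:
{"op": "step_arm", "data": {"commands": [[1,3.5,-2,-1,0,0,-0.12],[1,7,-4,-2,0,0,-0.24],[1,10.5,-6,-4,0,0,-0.36],[1,14,-8.5,-6,0,0,-0.48],[1,17,-10.5,-8,0,0,-0.6]]}}

```text
time: 0.93
tool_pos: [0.5476, 0.2728, 0.15]
tool_rot: [3.141, -0.0, 1.535]
contact_force: [0.0, 1.1, 0.7]
opening: 0.0918
grip_force: 0.0
```

Call:
{"op": "step_arm", "data": {"commands": [[1,0.2,-0.2,0,0,0,-0.12],[1,0.5,-0.4,0,0,0,-0.23],[1,0.5,-0.4,0,0,0,-0.23],[1,0.5,-0.4,0,0,0,-0.23]]}}

```text
time: 1.27
tool_pos: [0.551, 0.2701, 0.1504]
tool_rot: [-3.141, 0.0, 1.314]
contact_force: [-0.3, 0.0, -0.4]
opening: 0.092
grip_force: 0.0
```

Run:
```python
from h import *
im=cv2.imread("pics/top0.png")[:,:,::-1].copy()
k=mask(im,(95,0,0),(179,255,140),(340,172,442,253))
k=cv2.morphologyEx(k,cv2.MORPH_OPEN,np.ones((3,3),np.uint8))
print("bed",rect(k,"top",.018))
t=read_camera("top");s=read_camera("scene")
o=observe();print(o["tool_pos"],o["tool_rot"],proj("top",o["tool_pos"]),proj("scene",o["tool_pos"]))
a=cv2.resize(t[150:260,200:330],None,fx=3,fy=3,interpolation=2);b=cv2.resize(s[110:220,320:450],None,fx=3,fy=3,interpolation=2)
cv2.imwrite("pics/g1.png",np.hstack([a,b])[:,:,::-1])
```

```text
bed (array([ 537.5, -244.5]), array([216.8, 295.8]), np.float32(-1.372), array([[356.5, 249.2],
       [436.4, 231.5],
       [421.3, 174.6],
       [343.1, 191.7]]))
[0.55068485 0.27064896 0.15095183] [ 3.14156275e+00 -1.09765056e-05  1.31451402e+00] [[241.92120445 203.55100195]] [[366.50875058 147.39657624]]
```

View pics/g1.png

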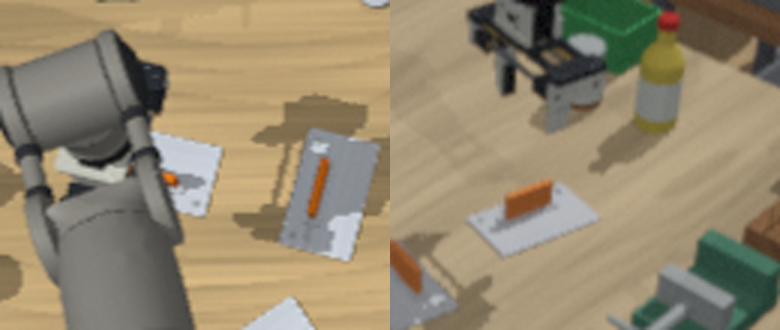

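The crop shows the fingertips at scene (367,146) against a projected (366.5,147.4), so the calibration holds. The gripper is above the strip and in line with the rib, so I'll descend.

Call:
{"op": "step_arm", "data": {"commands": [[1,0.8,-0.65,-3,0,0,-0.01],[1,0.8,-0.65,-6,0,0,-0.01],[1,0.8,-0.65,-8.5,0,0,-0.01],[1,0.8,-0.65,-9,0,0,-0.01],[1,0.8,-0.65,-9,0,0,-0.01]]}}

```text
time: 1.78
tool_pos: [0.5576, 0.2639, 0.0595]
tool_rot: [-3.139, 0.002, 1.303]
contact_force: [0.1, -0.4, -0.5]
opening: 0.0915
grip_force: 0.0
```

Run:
```python
from h import *
s=read_camera("scene");o=observe();print(o["tool_pos"],o["tool_rot"])
k=mask(s,(3,150,120),(20,255,255),(340,165,395,195));v,u=np.nonzero(k);print(u.min(),u.max(),v.min(),v.max())
cv2.imwrite("pics/g2.png",cv2.resize(s[130:220,310:430],None,fx=5,fy=5,interpolation=2)[:,:,::-1])
```

```text
[0.55895786 0.26424819 0.06128448] [-3.14154807e+00  7.34445302e-05  1.30268600e+00]
359 371 171 181
```

View pics/g2.png

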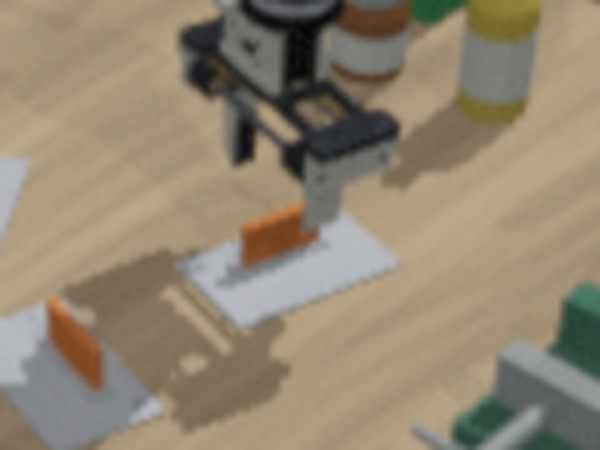

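The rib at scene (368,177) sits between the straddling fingers. I'll descend and close.

Call:
{"op": "step_arm", "data": {"commands": [[1,0,0,-2.5,0,0,0],[1,0,0,-4.4,0,0,0],[1,0,0,-5.3,0,0,0],[1,0,0,-5.3,0,0,0],[1,0,0,-5.3,0,0,0]]}}

```text
time: 2.25
tool_pos: [0.5599, 0.2642, 0.0093]
tool_rot: [3.14, -0.001, 1.301]
contact_force: [0.3, -0.2, 0.4]
opening: 0.0922
grip_force: 0.0
```

Call:
{"op": "step_arm", "data": {"commands": [[0,0,0,0,0,0,0],[0,0,0,0,0,0,0],[0,0,0,0,0,0,0],[0,0,0,0,0,0,0],[0,0,0,0,0,0,0]], "grip_force": 40}}

```text
time: 2.67
tool_pos: [0.5593, 0.2638, 0.0083]
tool_rot: [3.141, -0.0, 1.301]
contact_force: [0.6, 0.3, -0.8]
opening: 0.0631
grip_force: 0.0
```

Call:
{"op": "step_arm", "data": {"commands": [[0,0,0,0,0,0,0],[0,0,0,0,0,0,0],[0,0,0,0,0,0,0],[0,0,0,0,0,0,0],[0,0,0,0,0,0,0]]}}

```text
time: 3.08
tool_pos: [0.5591, 0.2637, 0.0078]
tool_rot: [-3.142, 0.0, 1.301]
contact_force: [-0.2, -1.1, 0.3]
opening: 0.03
grip_force: 0.0
```

Call:
{"op": "step_arm", "data": {"commands": [[0,0,0,0,0,0,0],[0,0,0,0,0,0,0],[0,0,0,0,0,0,0],[0,0,0,0,0,0,0],[0,0,0,0,0,0,0]]}}

```text
time: 3.5
tool_pos: [0.5592, 0.2637, 0.0078]
tool_rot: [3.141, -0.0, 1.301]
contact_force: [0.8, 0.2, -0.9]
opening: 0.0099
grip_force: 40.0
```

Call:
{"op": "step_arm", "data": {"commands": [[0,0,0,0,0,0,0],[0,0,0,0,0,0,0],[0,0,0,0,0,0,0]]}}

```text
time: 3.75
tool_pos: [0.5592, 0.2637, 0.0078]
tool_rot: [3.141, -0.0, 1.301]
contact_force: [0.6, -0.1, -0.4]
opening: 0.0099
grip_force: 40.0
```

Call:
{"op": "step_arm", "data": {"commands": [[0,0,0,2,0,0,0],[0,0,0,5,0,0,0],[0,0,0,8,0,0,0],[0,0,-1,11,0,0,0],[0,0,-3,12,0,0,0]]}}

```text
time: 4.17
tool_pos: [0.5605, 0.2358, 0.1322]
tool_rot: [3.136, -0.004, 1.303]
contact_force: [1.1, 0.2, -1.7]
opening: 0.0098
grip_force: 40.0
```

Call:
{"op": "step_arm", "data": {"commands": [[0,-0.4,-3,0,0,0,0.04],[0,-0.8,-6.3,0,0,0,0.08],[0,-1.2,-9.8,0,0,0,0.12],[0,-1.6,-13.3,0,0,0,0.16],[0,-2,-16.8,0,0,0,0.2]]}}

```text
time: 4.58
tool_pos: [0.5381, 0.0644, 0.1276]
tool_rot: [-3.141, -0.0, 1.503]
contact_force: [0.4, -1.3, -1.7]
opening: 0.0094
grip_force: 40.0
```

Call:
{"op": "step_arm", "data": {"commands": [[0,-0.4,-3.5,0,0,0,0.04],[0,-0.8,-7,0,0,0,0.08],[0,-1.2,-10.5,0,0,0,0.12],[0,-1.6,-14,0,0,0,0.16],[0,-2.2,-17.5,0,0,0,0.2]]}}

```text
time: 5.0
tool_pos: [0.5165, -0.1107, 0.1276]
tool_rot: [-3.141, -0.0, 1.703]
contact_force: [0.7, 0.4, -2.0]
opening: 0.0097
grip_force: 40.0
```

Call:
{"op": "step_arm", "data": {"commands": [[0,-0.7,-3.5,0,0,0,0.03],[0,-1.4,-7,0,0,0,0.06],[0,-2,-10.5,0,0,0,0.068],[0,-2.3,-13.5,0,0,0,0.068],[0,-2.3,-14.5,0,0,0,0.068]]}}

```text
time: 5.42
tool_pos: [0.493, -0.2583, 0.1276]
tool_rot: [-3.141, 0.001, 1.766]
contact_force: [-0.2, 0.4, -2.5]
opening: 0.0097
grip_force: 40.0
```

Call:
{"op": "step_arm", "data": {"commands": [[0,0,0,-2,0,0,0],[0,0,0,-4,0,0,0],[0,0,0,-5,0,0,0],[0,0,0,-5,0,0,0],[0,0,0,-5,0,0,0]]}}

```text
time: 5.83
tool_pos: [0.494, -0.2536, 0.0776]
tool_rot: [-3.141, -0.001, 1.769]
contact_force: [-0.7, -0.0, -1.2]
opening: 0.0097
grip_force: 40.0
```

Run:
```python
from h import *
t=read_camera("top");s=read_camera("scene");o=observe();print(o["tool_pos"],o["tool_rot"],o["contact_force"],o["grip_force"])
cv2.imwrite("pics/top3.png",t[:,:,::-1]);cv2.imwrite("pics/scene3.png",s[:,:,::-1])
a=cv2.resize(t[160:275,330:450],None,fx=3.3,fy=3.3,interpolation=2);b=cv2.resize(s[175:290,200:320],None,fx=3.3,fy=3.3,interpolation=2)
cv2.imwrite("pics/g3.png",np.hstack([a,b])[:,:,::-1])
```

```text
[ 0.49482811 -0.25424718  0.07882971] [3.14039931e+00 1.10513185e-03 1.76937597e+00] [ 0.41198526 -0.17907314 -1.46145451] 39.999595284461975
```

View pics/g3.png

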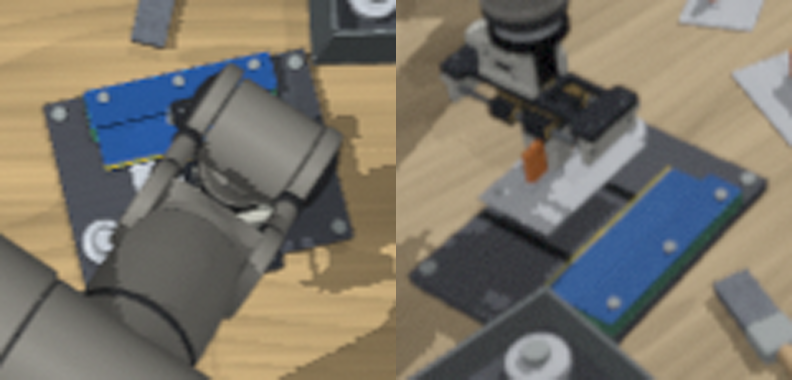

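Scene crop: the strip hangs level over the bed, parallel to the yellow line (scene (247,253) to (282,226)). I'll lower it just short of the gap and measure both edges in the scene view.

Call:
{"op": "step_arm", "data": {"commands": [[0,-0.6,-0.1,-1.5,0,0,0],[0,-0.6,-0.1,-3,0,0,0],[0,-0.6,-0.1,-4.2,0,0,0],[0,-0.6,-0.1,-4.8,0,0,0],[0,-0.6,-0.1,-4.8,0,0,0]]}}

```text
time: 6.35
tool_pos: [0.488, -0.2549, 0.0295]
tool_rot: [-3.141, -0.001, 1.769]
contact_force: [-1.0, -0.2, -2.6]
opening: 0.01
grip_force: 40.0
```

Run:
```python
from h import *
s=read_camera("scene");t=read_camera("top");o=observe();print(o["tool_pos"],o["tool_rot"],o["contact_force"],o["grip_force"])
cv2.imwrite("pics/scene4.png",s[:,:,::-1]);cv2.imwrite("pics/top4.png",t[:,:,::-1])
b=cv2.resize(s[195:275,220:320],None,fx=7,fy=7,interpolation=2)
cv2.imwrite("pics/g4.png",b[:,:,::-1])
p=o["tool_pos"].copy();y=o["tool_rot"][2]-np.pi/2;X=np.array([np.cos(y),np.sin(y),0]);Y=np.array([-np.sin(y),np.cos(y),0])
z=p*[1,1,0]+[0,0,p[2]-.0078+.002]
print(proj("scene",[z+.058*X+.075*Y,z+.058*X-.075*Y])-[220,195])
```

```text
[ 0.48872781 -0.25550451  0.03069454] [3.14056130e+00 1.01013388e-03 1.76905531e+00] [-0.14719467  1.00181356 -1.72056371] 39.99958634376526
[[54.7289104  33.67821563]
 [25.53709558 61.14711734]]
```

View pics/g4.png

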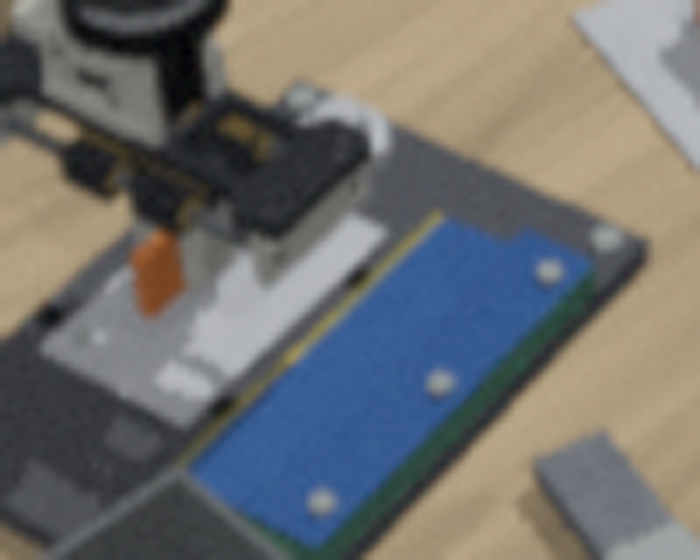

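Run:
```python
from h import *
O=np.array([220,195]);y=.1983;X=np.array([np.cos(y),np.sin(y)]);Y=np.array([-X[1],X[0]])
def pr(n,uv,z): 
    p=ray(n,uv,z)[:,:2]*1000;print(np.c_[p@X,p@Y].round(1).tolist())
o=np.array([488.7,-255.5]);print("tcp",o@X,o@Y)
f=lambda l:np.array(l)/7+O-.5+.0
zt=.0307-.0078+.004
print("strip front corners");pr("scene",f([[385,230],[190,428]]),zt)
print("strip rear-right");pr("scene",f([[42,348]]),zt)
print("yellow ends");pr("scene",f([[442,213],[188,466]]),.029)
print("plate screws");pr("scene",f([[549,271],[440,382],[321,502]]),.03)
print("bed far left screw");pr("scene",f([[608,237]]),.022)
# same things in first top picture
g=lambda l:(np.array(l,float)-[405,0])/4+[335,165]-.4
print("top yellow");pr("top",g([[513,185],[728,138]]),.029)
print("top plate screws");pr("top",g([[510,98],[601,78],[693,58]]),.03)
print("top bed screws");pr("top",g([[456,118],[743,55],[503,320],[795,254]]),.022)
# fitted blue-to-gray boundary in scene4
s=cv2.imread("pics/scene4.png")[:,:,::-1].copy();k=mask(s,(95,140,60),(125,255,255),(240,215,320,280))
P=[]
for u in range(250,280):
    v=np.nonzero(k[:,u])[0]
    if len(v):P.append([u,v.min()-.5])
p=ray("scene",np.array(P),.029)[:,:2]*1000;l=cv2.fitLine(p.astype(np.float32),cv2.DIST_HUBER,0,.01,.01).ravel()
print("blue edge",np.arctan(-l[0]/l[1]),l[2:]@X)
# strip front edge: bright (plate) to dark, rows
g=cv2.cvtColor(s,cv2.COLOR_RGB2GRAY);P=[]
for u in range(249,273):
    v0=int(round(195+61.1-(u-247)*(28.2/28)));c=g[v0-3:v0+5,u].astype(float);d=np.diff(c);i=d.argmin();P.append([u,v0-3+i+.5])
p=ray("scene",np.array(P),zt-.002)[:,:2]*1000;l=cv2.fitLine(p.astype(np.float32),cv2.DIST_HUBER,0,.01,.01).ravel()
print("strip edge",np.arctan(-l[0]/l[1]),l[2:]@X)
```

```text
tcp 428.7886479530353 -346.76827332760416
strip front corners
[[483.6, -268.7], [489.8, -419.5]]
strip rear-right
[[398.4, -418.9]]
yellow ends
[[501.0, -245.7], [505.7, -438.8]]
plate screws
[[568.9, -250.7], [569.5, -336.7], [569.7, -423.4]]
bed far left screw
[[574.0, -209.6]]
top yellow
[[500.9, -246.5], [500.8, -446.8]]
top plate screws
[[580.0, -262.1], [580.1, -347.5], [580.0, -433.9]]
top bed screws
[[574.1, -210.6], [574.5, -481.0], [384.1, -210.2], [385.3, -480.6]]
blue edge 0.19707616 507.9657711971358
strip edge 0.17080602 485.3815945327522
```

Across the two views, the lap front is at X=500 mm and its centre at lateral -346 (bed frame). The strip's front edge is at 486.5 and its centre at -344. So I'll shift 2 mm to the right, add a small yaw trim, lower to light contact and then slide in about 33 mm.

Call:
{"op": "step_arm", "data": {"commands": [[0,0.05,-0.2,-0.2,0,0,0.008],[0,0.05,-0.2,-0.4,0,0,0.008],[0,0.05,-0.2,-0.5,0,0,0.008],[0,0.05,-0.2,-0.5,0,0,0.008]]}}

```text
time: 6.78
tool_pos: [0.4892, -0.2578, 0.0258]
tool_rot: [3.14, 0.001, 1.777]
contact_force: [-0.6, -0.3, 4.3]
opening: 0.01
grip_force: 40.0
```

Call:
{"op": "step_arm", "data": {"commands": [[0,0.4,0.08,0,0,0,0],[0,0.8,0.16,0,0,0,0],[0,1.2,0.24,0,0,0,0],[0,1.6,0.32,0,0,0,0],[0,1.9,0.38,0,0,0,0]]}}

```text
time: 7.2
tool_pos: [0.5076, -0.2539, 0.0258]
tool_rot: [-3.141, 0.001, 1.777]
contact_force: [-4.9, -1.9, 6.6]
opening: 0.0098
grip_force: 40.0
```

Run:
```python
from h import *
s=read_camera("scene");o=observe();print(o["tool_pos"],o["tool_rot"],o["contact_force"],o["torque"])
b=cv2.resize(s[195:275,220:320],None,fx=7,fy=7,interpolation=2)
cv2.imwrite("pics/g5.png",b[:,:,::-1])
```

```text
[ 0.50811117 -0.25383475  0.02582883] [3.14119634e+00 1.05022786e-03 1.77701006e+00] [-1.89441423 -0.05636205  4.57961404] [-0.01292695  0.42567351  0.04952599]
```

View pics/g5.png

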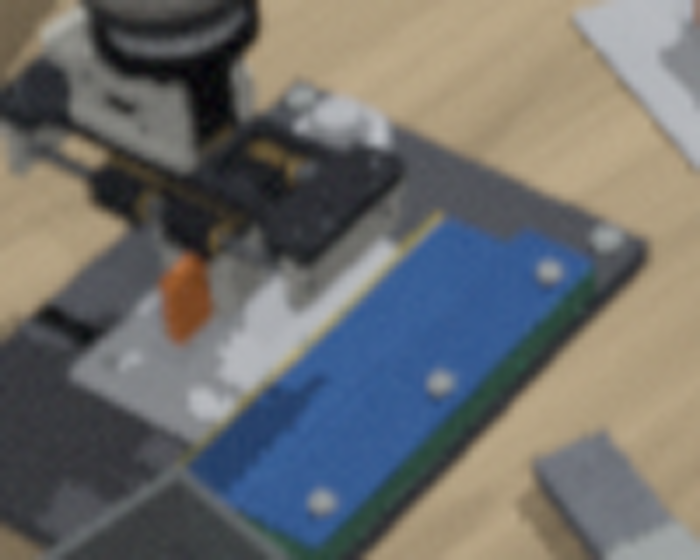

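The edge is entering under the plate, and the yellow line hasn't moved: (442,213) to (188,466) in the crop. I'll push the last 14 mm and then press.

Call:
{"op": "step_arm", "data": {"commands": [[0,0.35,0.07,0,0,0,0],[0,0.7,0.14,0,0,0,0],[0,1.05,0.21,0,0,0,0],[0,1.4,0.28,0,0,0,0],[0,1.4,0.28,0,0,0,0]]}}

```text
time: 7.67
tool_pos: [0.5221, -0.251, 0.0258]
tool_rot: [3.141, 0.001, 1.777]
contact_force: [-1.9, 0.6, 6.0]
opening: 0.0097
grip_force: 40.0
```

Call:
{"op": "step_arm", "data": {"commands": [[0,0,0,-0.1,0,0,0],[0,0,0,-0.2,0,0,0],[0,0,0,-0.2,0,0,0],[0,0,0,-0.2,0,0,0]], "grip_force": 55}}

```text
time: 8.0
tool_pos: [0.5222, -0.251, 0.0258]
tool_rot: [3.14, 0.002, 1.777]
contact_force: [-5.8, 2.1, 20.6]
opening: 0.0098
grip_force: 55.0
```

Call:
{"op": "step_arm", "data": {"commands": [[0,0,0,-0.08,0,0,0],[0,0,0,-0.08,0,0,0],[0,0,0,-0.08,0,0,0],[0,0,0,-0.08,0,0,0]]}}

```text
time: 8.33
tool_pos: [0.5221, -0.251, 0.0257]
tool_rot: [3.14, 0.002, 1.777]
contact_force: [-7.5, 3.9, 27.1]
opening: 0.0098
grip_force: 55.0
```

Run:
```python
from h import *
s=read_camera("scene");t=read_camera("top");o=observe();print(o["tool_pos"],o["tool_rot"],o["contact_force"],o["torque"],o["grip_force"])
b=cv2.resize(s[195:275,220:320],None,fx=5,fy=5,interpolation=2);a=cv2.resize(t[165:255,340:440],None,fx=3,fy=3,interpolation=2)
c=np.zeros((400,800,3),np.uint8);c[:,:500]=b;c[:270,500:]=a
cv2.imwrite("pics/g6.png",c[:,:,::-1])
```

```text
[ 0.52214425 -0.25106252  0.02577416] [3.13970695e+00 2.13944598e-03 1.77709883e+00] [-7.84667442  4.2430675  26.43916327] [0.73249061 1.63360301 0.05331115] 55.017006397247314
```

View pics/g6.png

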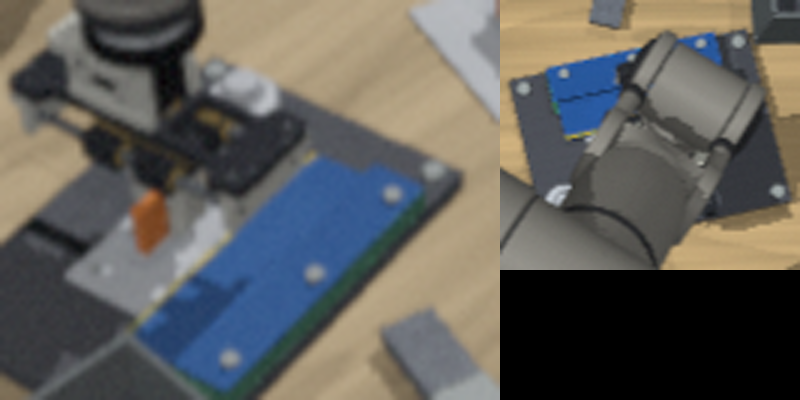

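The strip is under the plate, the plate lies in place, and the casting is untouched at its spot. I'll check the strip's depth from its visible rear-right corner, crop (65,278).

Run:
```python
from h import *
y=.1973;X=np.array([np.cos(y),np.sin(y)]);Y=np.array([-X[1],X[0]])
p=ray("scene",np.array([[65,278],[152,311]])/5+[220,195]-.5,.022)[:,:2]*1000
print(np.c_[p@X,p@Y].round(1), "lap screws mid lateral/X in this frame:")
o=np.array([522.1,-251.0]);print("tcp",o@X,o@Y,"front",o@X+58)
```

```text
[[ 432.2 -422.6]
 [ 498.4 -413.6]] lap screws mid lateral/X in this frame:
tcp 462.76932307192305 -348.47376317816827 front 520.769323071923
```

```bash
python3 -c "
from cell import *
print(hand_in())"
```

```text
the job is handed in; nothing more can be done
None
```

I tucked the leftmost strip about 21 mm under the blue plate, within about 2 mm of centre and square to about 0.01 rad by my measurements; the plate did not visibly lift, and I handed in at about 8.5 s with the arm still gripping the rib and pressing with about 26 N.

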